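Start the tea timers in order

TASK

Start the three tea timers in the order the mugs were filled: first the timer in front of the green mug, then the one in front of the striped mug, last the one in front of the white mug that is orange inside. Start each with a light fingertip press that takes its red cap fully down, where it stays. Leave the timers where they stand, neither gripped nor lifted, and leave the mugs, the lemon and the teaspoon alone.

Things in the scene. Friction and masses are not known exactly. Their poses are not given: they have to be found in the camera images.
- mug_green: the plain olive-green mug (79 mm wide, 109 mm with its handle, 98 mm high), loose, to be left alone. Origin: the middle of its underside, handle included; z up; the handle is toward its own -y, mostly the right-hand side seen from the robot.
- timer_green: Press-top tea timer that stands in front (on the robot's side) of the plain olive-green mug, about 120 mm from mug centre to timer centre. All three timers look alike: a loose black puck, 68 mm in diameter and 30 mm high, about 0.3 kg, with a red cap on top. Origin: centre of its underside, z up.
- cap_green_top (a point): Centre of the flat top of that timer's red round cap (48 mm in diameter); it moves with the cap. The top is soft silicone on a spring: it gives about 0.4 mm per N (at most 5 mm) and springs back when released, while the cap under it stays down. It stands 46.5 mm above the worktop when the cap is up, 38.5 mm when it is down.
- cap_green (a joint): How far that cap is pressed down, not counting the give of its soft top: 0 m up (not started), 0.008 m fully down (started). It begins to move at about 3 N, has no return spring and stays where it is left, and stops firmly at the bottom.
- mug_striped: the white mug with dark stripes round it (86 mm wide, 120 mm with its handle, 90 mm high), loose, to be left alone. Origin: the middle of its underside, handle included; z up; the handle is toward its own -y, mostly the right-hand side seen from the robot.
- timer_striped: Press-top tea timer that stands in front (on the robot's side) of the white mug with dark stripes round it, about 120 mm from mug centre to timer centre. All three timers look alike: a loose black puck, 68 mm in diameter and 30 mm high, about 0.3 kg, with a red cap on top. Origin: centre of its underside, z up.
- cap_striped_top (a point): Centre of the flat top of that timer's red round cap (48 mm in diameter); it moves with the cap. The top is soft silicone on a spring: it gives about 0.4 mm per N (at most 5 mm) and springs back when released, while the cap under it stays down. It stands 46.5 mm above the worktop when the cap is up, 38.5 mm when it is down.
- cap_striped (a joint): How far that cap is pressed down, not counting the give of its soft top: 0 m up (not started), 0.008 m fully down (started). It begins to move at about 3 N, has no return spring and stays where it is left, and stops firmly at the bottom.
- mug_orange: the plain white mug that is orange inside (89 mm wide, 120 mm with its handle, 98 mm high), loose, to be left alone. Origin: the middle of its underside, handle included; z up; the handle is toward its own -y, mostly the right-hand side seen from the robot.
- timer_orange: Press-top tea timer that stands in front (on the robot's side) of the plain white mug that is orange inside, about 120 mm from mug centre to timer centre. All three timers look alike: a loose black puck, 68 mm in diameter and 30 mm high, about 0.3 kg, with a red cap on top. Origin: centre of its underside, z up.
- cap_orange_top (a point): Centre of the flat top of that timer's red round cap (48 mm in diameter); it moves with the cap. The top is soft silicone on a spring: it gives about 0.4 mm per N (at most 5 mm) and springs back when released, while the cap under it stays down. It stands 46.5 mm above the worktop when the cap is up, 38.5 mm when it is down.
- cap_orange (a joint): How far that cap is pressed down, not counting the give of its soft top: 0 m up (not started), 0.008 m fully down (started). It begins to move at about 3 N, has no return spring and stays where it is left, and stops firmly at the bottom.
- lemon: Yellow lemon, 71x53x51 mm, loose, on the worktop nearer to the robot than the timers, a bystander. Origin: underside centre.
- teaspoon: Steel teaspoon, 130x26x11 mm, loose, lying on the worktop nearer to the robot than the timers, a bystander. Origin: underside centre.
Mind the look-alikes: they are no part of the job. What is shaped like the timer_orange but blue is not meant. What is shaped like the timer_green but pink is not meant.

How it is judged (in metres and radians):
On the way, in this order (a step that is already met when the one before it is completed fails the run):
1. the timer of the green mug is started (cap down) (value of joint cap_green above 0.0065 m), for 0.1 s.
2. the timer of the striped mug is started (cap down) (value of joint cap_striped above 0.0065 m), for 0.1 s.
3. the timer of the white mug that is orange inside is started (cap down) (value of joint cap_orange above 0.0065 m), for 0.1 s.
At the end, for the whole second after the job is handed in: All three caps are down (at least 6.5 of 8 mm), the timers stand at rest within 25 mm of where they stood, and the mugs stand upright within 20 mm of where they stood; the lemon and the teaspoon lie within 30 mm of where they lay (value of joint each of cap_green, cap_striped, cap_orange above 0.0065 m and distance of each of timer_green, timer_striped, timer_orange from where it was at the start of the episode below 0.025 m and height (world z) of each of timer_green, timer_striped, timer_orange below 0.012 m and linear speed of each of timer_green, timer_striped, timer_orange below 0.02 m/s and distance of each of mug_green, mug_striped, mug_orange from where it was at the start of the episode below 0.02 m and angle between each of mug_green, mug_striped, mug_orange's own z axis and vertical below 0.25 rad and distance of each of lemon, teaspoon from where it was at the start of the episode below 0.03 m); the robot touches nothing.
It fails at once if a timer is pressed out of order: before the previous one is down ((value of joint cap_striped above 0.003 m and value of joint cap_green below 0.006 m) or (value of joint cap_orange above 0.003 m and value of joint cap_striped below 0.006 m)).
It fails at once if a timer is pressed harder than 20 N (contact force between any of the arm, the fingers and timer_green above 20 N or contact force between any of the arm, the fingers and timer_striped above 20 N or contact force between any of the arm, the fingers and timer_orange above 20 N).
It fails at once if a timer is lifted, tipped, or shifted by more than 25 mm (height (world z) of any of timer_green, timer_striped, timer_orange above 0.012 m or angle between any of timer_green, timer_striped, timer_orange's own z axis and vertical above 0.25 rad or distance of any of timer_green, timer_striped, timer_orange from where it was at the start of the episode above 0.025 m).
It fails at once if a mug is shifted by more than 20 mm or tipped (distance of any of mug_green, mug_striped, mug_orange from where it was at the start of the episode above 0.02 m or angle between any of mug_green, mug_striped, mug_orange's own z axis and vertical above 0.25 rad).
It fails at once if the lemon or the teaspoon is shifted by more than 30 mm (distance of any of lemon, teaspoon from where it was at the start of the episode above 0.03 m).
It also fails if it takes over 54 s, if anything falls off the work surface, if the arm or the gripper's body presses on something with over 40 N, if the wrist force passes 120 N, or if a joint passes its speed limit or range.

ROBOT

A 6-joint arm with a two-finger parallel gripper is mounted at the origin on the work surface; the furniture and walls round the work are solid. World frame = base frame: x ahead of the robot, y to its left, z up, the work surface at z = 0. Lengths are in m, angles in degrees, forces in N, time in s.
With the tool pointing down it reaches from about 0.4 to 0.825 m from the base axis. Payload 7 kg.
Tool frame: the origin (TCP) lies at the very end of the fingers, on their centre line; the grasp point (between the pads) lies 19 mm behind it; z points along the fingers, y is the line along which they close (so a half turn about z gives the same grasp; the last joint's range is limited). The gripper opens to 88 mm and grips with 3 to 60 N. Pads are 19 mm wide; open, the fingers measure 130 mm over their backs; the gripper's body (78 mm by 193 mm) begins 47 mm behind the grasp point.
Start: joints at [93.684, 20.546, 0.682, 0, -70.136, -16.507], TCP at [0.15, 0.658, 0.227] pointing down, gripper open.
Joint ranges: [-176.03, 176.03], [-82.01, 121.73], [-58.28, 71.71], [-173.87, 95.51], [-174.79, -0.11], [-173.66, 173.66]. Speed limits (degrees/s): [136.94, 136.94, 172.46, 180, 180, 180].

INTERFACE

Orientations are given as [roll, pitch, yaw] about the fixed x, y, z axes, in that order (R = Rz(yaw) Ry(pitch) Rx(roll)).
In Python, from plant import r gives the robot as it stands. The module is installed in compiled form; this text tells all that it offers.
- The arm moves only by the tool jog_arm, never from a script. Its arguments are lists of equal length, an entry for each row: "travel": the shift along the tool's x, y, z each as a share of 50 cm, from -1 to 1, a list of three; "dr": the turn, a rotation vector about the tool's x, y, z each as a share of 360 degrees, from -1 to 1, a list of three; "claw": the opening, from 0 (shut) to 1 (fully open). A call has exactly 10 rows; each row is the pose to reach, as a shift and turn from the pose commanded when the call began, along the tool's axes at that moment, turning the shorter way round; what a row does not reach only later rows make up. A row lasts 1/8 s, in which the tool goes at most 62.5 mm and 10.7 degrees, less where a joint would pass 70% of its speed; a pose out of reach is approached as far as the arm can. A call with a number of a shift or a turn outside -1 to 1 is refused whole. A call with a gripper value outside its range is refused whole. The fingers move at their own pace and stop on an object; "newtons" is the grip in N (left out, the last holds). Time passes only in rows, so rows that repeat a pose let the fingers close, or fill a call up. It gives the time, the measured TCP pose, the force, the opening and the grip force at its end, in the units of the state.
- r.get_state(): the state, without advancing time (a new reading comes with each control period).
- r.capture(name): name is "scene" or "top" or "wrist"; returns a dict with "pixels" (400x640x3 uint8, red, green, blue), "range_z" (400x640 float32, m along the optical axis (not along the pixel's ray), 0 where there is no reading), "fx", "fy", "cx", "cy" (pixels), "dist_coeffs" ([k1, k2, p1, p2, k3] as OpenCV has them; the pictures are not rectified), "position" and "attitude" of the camera in the world; the wrist camera has in their place "hand_eye" (4x4, takes a point from camera to tool coordinates, whose origin is the TCP and whose axes are the flange's). Camera axes: x right, y up, looking along -z (the intrinsics and any distortion apply to the point x, -y, -z); pixel columns grow to the right and rows downward; lengths in m; the calibration is good to about 2 mm. A picture is of the moment at which its call begins: read the wrist's pose just before it.
- r.close_job(): hands the job in; it is judged then, once.
Trained networks look in the newest picture that a camera, given by its name, has taken for a name from the list of things; names that differ only in an ending like _2 or _b are one class to them, and where a whole thing is asked for, a point or a joint stands for the part that bears it (a point fixed in the world has none). Each returns a list of dicts, best first, with "conf" (0 to 1); they miss things now and then, are a little off and sometimes report something else, mostly with a low value. They report only what shows in the picture. A call takes as long as a camera call. They do not tell look-alikes from the thing itself.
- r.boxes_of(name, camera): "extent" ([left, top, right, bottom] in pixels, round what is visible of it).
- r.regions_of(name, camera): "pixels" (400x640 bool, what is visible of it) and "extent" ([left, top, right, bottom] in pixels, round what is visible of it).
- r.tip_of(name, camera): "at" ([column, row] in pixels: a listed point, or the origin of a listed thing).
The state is a dict: "time_s": time; "joints": joint angles; "qd": joint speeds; "joint_torque": joint torques, N m; "tcp_pos": TCP position; "eef_rot": TCP orientation; "contact_force": force on the tool from outside, world axes, zero at the start; "moment": the same for the moment, N m; "gripper_width": finger opening in m; "gripper_force": force on a finger pad.
Only numpy, scipy, OpenCV 4.12 (cv2) and the standard library are available. Lean on these libraries where they do the work, as an engineer would, in place of code of your own. Each camera call takes 0.05 s, during which the arm holds its last target. There are 200 camera calls.

## Working session

There is one attempt and no reset: what is moved stays moved. The work goes in short steps, Python scripts to look and compute and a tool call to move; the robot and the scene stay as the last step left them, time stands still between calls to the robot, and variables do not carry over. Pictures are saved under pics/ and viewed, at most 10 in all, crops included, and the job is handed in when it is done.

Besides the shell and the picture viewer there is one more tool, called after "Request:" as name(argument=value, ...), one argument or row to a line, values as JSON. jog_arm: Moves the arm, as the interface text tells. Its arguments: {"type":"object","properties":{"travel":{"type":"array"},"dr":{"type":"array"},"claw":{"type":"array"},"newtons":{"type":"number"}},"required":["travel","dr","claw"]}

```bash
mkdir -p pics; cat > h.py <<'E'
import numpy as np, cv2
from plant import r
from scipy.spatial.transform import Rotation as Ro
def Tcw(c):
    T=np.eye(4)
    if 'hand_eye' in c:
        s=c['state']; W=np.eye(4); W[:3,:3]=Ro.from_euler('xyz',s['eef_rot'],degrees=True).as_matrix(); W[:3,3]=s['tcp_pos']
        return W@np.array(c['hand_eye'])
    a=np.array(c['attitude'],float)
    T[:3,:3]=a if a.shape==(3,3) else Ro.from_euler('xyz',a,degrees=True).as_matrix()
    T[:3,3]=c['position']; return T
def cap(n):
    s=r.get_state(); c=r.capture(n); c['state']=s; return c
def cloud(c):
    K=np.array([[c['fx'],0,c['cx']],[0,c['fy'],c['cy']],[0,0,1.]])
    v,u=np.mgrid[:400,:640]
    p=cv2.undistortPoints(np.stack([u,v],-1).reshape(-1,1,2).astype(np.float64),K,np.array(c['dist_coeffs'],float)).reshape(400,640,2)
    z=c['range_z']; P=np.stack([p[...,0]*z,-p[...,1]*z,-z],-1)
    T=Tcw(c); W=P@T[:3,:3].T+T[:3,3]; W[z==0]=np.nan; return W
E
python3 - <<'E'
from h import *
print(r.get_state())
for n in ['scene','top']:
    c=cap(n); print(n,c['position'],c['attitude'],c['fx'])
    cv2.imwrite(f'pics/{n}.png',c['pixels'][...,::-1]); W=cloud(c)
    hsv=cv2.cvtColor(c['pixels'],cv2.COLOR_RGB2HSV)
    m=((hsv[...,0]<8)|(hsv[...,0]>165))&(hsv[...,1]>120)&(hsv[...,2]>60)
    k,l,st,ce=cv2.connectedComponentsWithStats(m.astype(np.uint8))
    for i in range(1,k):
        if st[i,4]>60: print('red',st[i],np.nanmedian(W[l==i],0).round(4), np.nanmin(W[l==i],0).round(3),np.nanmax(W[l==i],0).round(3))
    for o in ['mug_green','mug_striped','mug_orange','timer_green','lemon','teaspoon']:
        for d in r.regions_of(o,n): print(o,round(d['conf'],2),d['extent'],np.nanmedian(W[d['pixels']],0).round(3))
E
```

```text
{'time_s': 0.0, 'joints': array([ 9.36836992e+01,  2.05920607e+01,  6.34950456e-01, -1.89595645e-02,
       -7.01361347e+01, -1.65072040e+01]), 'qd': array([-0.01636141, -0.01634622, -0.07567977, -0.00712595, -0.0400845 ,
       -0.04510944]), 'joint_torque': array([-2.75808407e-04, -5.82708907e+01,  2.93055117e+01,  6.99730933e+00,
        6.87092674e-03, -1.55447933e-04]), 'tcp_pos': array([0.14973603, 0.65769221, 0.22562822]), 'eef_rot': array([ 1.79905534e+02, -9.40801405e-03, -1.28299538e+01]), 'contact_force': array([ 0.56726586, -0.05787385, -0.10454894]), 'moment': array([0.02219863, 0.01606286, 0.03616186]), 'gripper_force': 0.0, 'gripper_width': 0.08764627259119935}
scene [0.20864491 0.85068539 0.94013099] [  44.67075096   -0.9256229  -159.65347262] 514.9538624925314
red [354 116  15  13 118] [ 0.4918 -0.3087  0.0424] [ 0.473 -0.342  0.029] [ 0.515 -0.294  0.05 ]
red [350 128  21  10  78] [ 0.4872 -0.2924  0.019 ] [ 0.463 -0.319  0.006] [ 0.521 -0.283  0.026]
red [348 140  17  15 185] [ 0.4729 -0.1995  0.0428] [ 0.451 -0.288 -0.004] [ 0.508 -0.181  0.049]
red [261 170  34  
[... 1003 characters left out ...]
.2957 0.0467] [0.469 0.274 0.033] [0.513 0.321 0.052]
red [298 202  15  15 142] [0.4787 0.0398 0.0479] [0.457 0.018 0.041] [0.501 0.062 0.053]
red [378 205  16  14 145] [ 0.4761 -0.2094  0.0471] [ 0.456 -0.234  0.04 ] [ 0.498 -0.187  0.055]
mug_green 0.68 [364.4, 157.8, 400.2, 186.1] [ 0.602 -0.192  0.041]
mug_striped 0.82 [208.1, 149.4, 243.7, 182.3] [0.604 0.298 0.087]
mug_orange 0.76 [290.8, 154.9, 328.2, 187.3] [0.604 0.044 0.038]
timer_green 0.93 [375.7, 200.3, 393.6, 226.6] [ 0.475 -0.205  0.043]
timer_green 0.7 [406.7, 195.1, 429.7, 218.6] [ 0.494 -0.316  0.043]
lemon 0.7 [273.9, 239.9, 301.3, 258.1] [0.357 0.089 0.043]
teaspoon 0.62 [347.1, 226.4, 355.1, 266.5] [ 0.336 -0.096  0.004]
```

```bash
python3 - <<'E'
import cv2
a=cv2.imread('pics/top.png')[130:280,180:450]
cv2.imwrite('pics/topc.png',cv2.resize(a,None,fx=2.9,fy=2.9,interpolation=cv2.INTER_CUBIC))
E
```

```text
(no output)
```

View pics/topc.png

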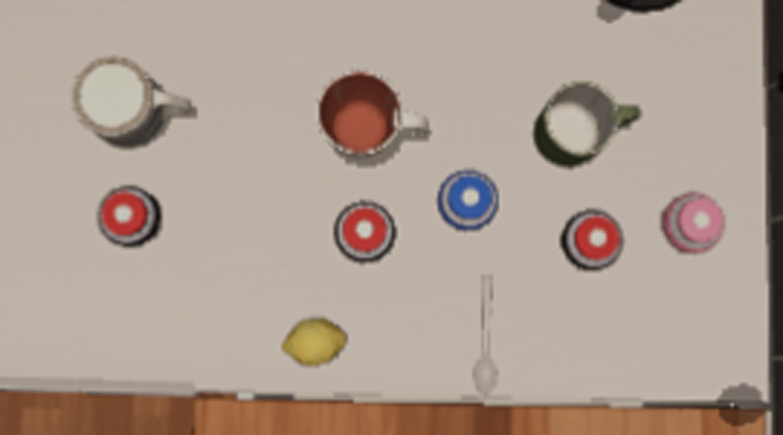

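View pics/scene.png

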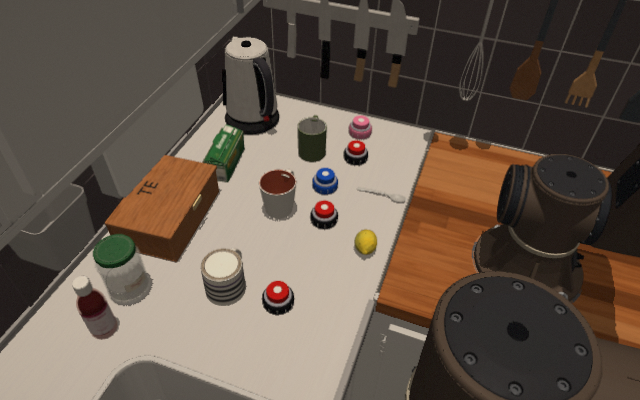

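The top crop shows the red caps below the striped mug (125,215), the orange-inside mug (365,230) and the green mug (597,238). The decoys are blue (468,198) and pink (695,220). The scene view agrees: red caps at (278,292), (323,210) and (356,148). The path is clear, so I'm closing the claw and moving toward them.

Request:
jog_arm(
  travel=[
    [0.844, 0.644, 0.05],
    [0.844, 0.644, 0.05],
    [0.844, 0.644, 0.05],
    [0.844, 0.644, 0.05],
    [0.844, 0.644, 0.05],
    [0.844, 0.644, 0.05],
    [0.844, 0.644, 0.05],
    [0.844, 0.644, 0.05],
    [0.844, 0.644, 0.05],
    [0.844, 0.644, 0.05],
  ],
  dr=[
    [0, 0, -0.0356],
    [0, 0, -0.0356],
    [0, 0, -0.0356],
    [0, 0, -0.0356],
    [0, 0, -0.0356],
    [0, 0, -0.0356],
    [0, 0, -0.0356],
    [0, 0, -0.0356],
    [0, 0, -0.0356],
    [0, 0, -0.0356],
  ],
  claw=[0, 0, 0, 0, 0, 0, 0, 0, 0, 0],
)

```text
time_s: 1.95
tcp_pos: [0.4909, 0.2486, 0.2014]
eef_rot: [180.0, 0.0, -0.2]
contact_force: [-0.2, 0.6, 0.7]
gripper_width: 0.0008
gripper_force: 0.0
```

Request:
jog_arm(
  travel=[
    [-0.03, 0.916, 0],
    [-0.03, 0.916, 0],
    [-0.03, 0.916, 0],
    [-0.03, 0.916, 0],
    [-0.03, 0.916, 0],
    [-0.03, 0.916, 0],
    [-0.03, 0.916, 0],
    [-0.03, 0.916, 0],
    [-0.03, 0.916, 0],
    [-0.03, 0.916, 0],
  ],
  dr=[
    [0, 0, 0],
    [0, 0, 0],
    [0, 0, 0],
    [0, 0, 0],
    [0, 0, 0],
    [0, 0, 0],
    [0, 0, 0],
    [0, 0, 0],
    [0, 0, 0],
    [0, 0, 0],
  ],
  claw=[0, 0, 0, 0, 0, 0, 0, 0, 0, 0],
)

```text
time_s: 3.2
tcp_pos: [0.4749, -0.2066, 0.2016]
eef_rot: [-180.0, -0.0, 0.0]
contact_force: [0.5, 1.2, 1.0]
gripper_width: 0.0003
gripper_force: 0.0
```

```bash
cat > look.py <<'E'
from h import *
import sys
c=cap('wrist'); print(c['state']['tcp_pos'],c['state']['contact_force'],c['state']['time_s']); W=cloud(c)
cv2.imwrite(f'pics/{sys.argv[1]}.png',c['pixels'][...,::-1])
hsv=cv2.cvtColor(c['pixels'],cv2.COLOR_RGB2HSV)
m=((hsv[...,0]<8)|(hsv[...,0]>165))&(hsv[...,1]>120)&(hsv[...,2]>60)
k,l,st,ce=cv2.connectedComponentsWithStats(m.astype(np.uint8))
for i in range(1,k):
    if st[i,4]>200:
        P=W[l==i]; P=P[np.isfinite(P[:,0])]; zt=np.percentile(P[:,2],90); Q=P[P[:,2]>zt-.004]
        print(st[i],'ztop',zt.round(4),'minmax',np.percentile(Q,1,0).round(4),np.percentile(Q,99,0).round(4),'circ',cv2.minEnclosingCircle(Q[:,:2].astype(np.float32)))
E
python3 look.py w1
```

```text
[ 0.47494002 -0.20663084  0.20162108] [0.46829337 1.19186453 1.04598516] 3.2
[406 121  68  70 588] ztop 0.0266 minmax [ 0.4653 -0.344   0.0227] [ 0.5283 -0.2913  0.0279] circ ((0.49649930000305176, -0.3227885663509369), 0.032627999782562256)
[424 134  29  52 903] ztop 0.0475 minmax [ 0.4755 -0.3197  0.0438] [ 0.5164 -0.3006  0.0483] circ ((0.49655967950820923, -0.319646954536438), 0.022443218156695366)
[  13  154   66   53 2474] ztop 0.0474 minmax [0.4553 0.0163 0.0438] [0.4991 0.0605 0.0482] circ ((0.47725775837898254, 0.03883171081542969), 0.02426414005458355)
[ 299  157   52   54 1884] ztop 0.0476 minmax [ 0.4528 -0.2325  0.0444] [ 0.4966 -0.1888  0.0483] circ ((0.47439733147621155, -0.21039065718650818), 0.023755285888910294)
```

View pics/w1.png

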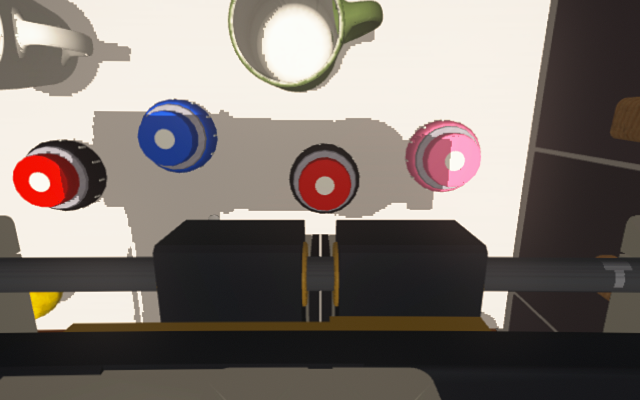

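The wrist picture shows the green mug at (300,45) with its red timer right in front at (325,185). Blue is at (178,135), pink at (445,160), and the orange mug's red timer at (60,180). The green timer's cap centre is (0.4745, -0.2105), so I'm going down to just above it.

Request:
jog_arm(
  travel=[
    [0, 0.008, 0.1],
    [0, 0.008, 0.2],
    [0, 0.008, 0.25],
    [0, 0.008, 0.28],
    [0, 0.008, 0.28],
    [0, 0.008, 0.28],
    [0, 0.008, 0.28],
    [0, 0.008, 0.28],
    [0, 0.008, 0.28],
    [0, 0.008, 0.28],
  ],
  dr=[
    [0, 0, 0],
    [0, 0, 0],
    [0, 0, 0],
    [0, 0, 0],
    [0, 0, 0],
    [0, 0, 0],
    [0, 0, 0],
    [0, 0, 0],
    [0, 0, 0],
    [0, 0, 0],
  ],
  claw=[0, 0, 0, 0, 0, 0, 0, 0, 0, 0],
)

```text
time_s: 4.5
tcp_pos: [0.4748, -0.2116, 0.0617]
eef_rot: [180.0, -0.0, -0.0]
contact_force: [0.3, -0.1, -0.3]
gripper_width: 0.0003
gripper_force: 0.0
```

Request:
jog_arm(
  travel=[
    [0, 0, 0.01],
    [0, 0, 0.02],
    [0, 0, 0.026],
    [0, 0, 0.03],
    [0, 0, 0.034],
    [0, 0, 0.037],
    [0, 0, 0.04],
    [0, 0, 0.042],
    [0, 0, 0.044],
    [0, 0, 0.044],
  ],
  dr=[
    [0, 0, 0],
    [0, 0, 0],
    [0, 0, 0],
    [0, 0, 0],
    [0, 0, 0],
    [0, 0, 0],
    [0, 0, 0],
    [0, 0, 0],
    [0, 0, 0],
    [0, 0, 0],
  ],
  claw=[0, 0, 0, 0, 0, 0, 0, 0, 0, 0],
)

```text
time_s: 5.75
tcp_pos: [0.4746, -0.2115, 0.0395]
eef_rot: [-180.0, 0.0, -0.0]
contact_force: [-2.6, 1.0, 1.9]
gripper_width: -0.0
gripper_force: 1.2
```

Request:
jog_arm(
  travel=[
    [0, 0, 0.001],
    [0, 0, 0.002],
    [0, 0, 0.003],
    [0, 0, 0.004],
    [0, 0, 0.005],
    [0, 0, 0.006],
    [0, 0, 0.007],
    [0, 0, 0.007],
    [0, 0, 0.007],
    [0, 0, 0.007],
  ],
  dr=[
    [0, 0, 0],
    [0, 0, 0],
    [0, 0, 0],
    [0, 0, 0],
    [0, 0, 0],
    [0, 0, 0],
    [0, 0, 0],
    [0, 0, 0],
    [0, 0, 0],
    [0, 0, 0],
  ],
  claw=[0, 0, 0, 0, 0, 0, 0, 0, 0, 0],
)

```text
time_s: 7.0
tcp_pos: [0.4747, -0.2115, 0.0362]
eef_rot: [180.0, 0.0, -0.0]
contact_force: [-2.9, 1.2, 6.5]
gripper_width: 0.0007
gripper_force: 3.1
```

```bash
python3 -c "
from h import *
for i in range(4):
  s=r.get_state();print(s['contact_force'].round(2),s['tcp_pos'].round(4)); r.capture('wrist')"
```

```text
[-2.94  1.19  6.5 ] [ 0.4747 -0.2115  0.0362]
[-3.21  0.33  6.69] [ 0.4747 -0.2115  0.0363]
[-3.75  0.44  6.17] [ 0.4747 -0.2115  0.0363]
[-3.32  1.17  5.83] [ 0.4747 -0.2115  0.0363]
```

Request:
jog_arm(
  travel=[
    [0, 0, -0.03],
    [0, 0, -0.1],
    [0, 0, -0.2],
    [0, 0, -0.3],
    [0, 0, -0.33],
    [0, 0, -0.33],
    [0, 0, -0.33],
    [0, 0, -0.33],
    [0, 0, -0.33],
    [0, 0, -0.33],
  ],
  dr=[
    [0, 0, 0],
    [0, 0, 0],
    [0, 0, 0],
    [0, 0, 0],
    [0, 0, 0],
    [0, 0, 0],
    [0, 0, 0],
    [0, 0, 0],
    [0, 0, 0],
    [0, 0, 0],
  ],
  claw=[0, 0, 0, 0, 0, 0, 0, 0, 0, 0],
)

```text
time_s: 8.45
tcp_pos: [0.4746, -0.2115, 0.2006]
eef_rot: [-180.0, 0.1, -0.0]
contact_force: [-0.0, -1.2, 0.4]
gripper_width: 0.0006
gripper_force: 0.0
```

```bash
python3 look.py w2
```

```text
[ 0.47463858 -0.21148163  0.20056073] [-0.04604832 -1.17211774  0.42618021] 8.45
[402 121  70  70 584] ztop 0.0265 minmax [ 0.4647 -0.3469  0.0226] [ 0.5278 -0.2918  0.0279] circ ((0.4965055584907532, -0.32297900319099426), 0.03259408101439476)
[ 418  133   37   53 1123] ztop 0.0476 minmax [ 0.4747 -0.3255  0.0439] [ 0.5184 -0.3011  0.0484] circ ((0.49662163853645325, -0.32229819893836975), 0.02313818223774433)
[   6  153   67   54 2511] ztop 0.0474 minmax [0.4553 0.0159 0.0437] [0.499  0.0604 0.0482] circ ((0.47756943106651306, 0.038742534816265106), 0.024497780948877335)
[ 294  156   51   52 1797] ztop 0.0395 minmax [ 0.4524 -0.2325  0.0362] [ 0.4967 -0.1888  0.0403] circ ((0.4742361903190613, -0.2104918211698532), 0.02385728433728218)
```

Request:
jog_arm(
  travel=[
    [0, -0.2, 0],
    [0, -0.4, 0],
    [0, -0.6, 0],
    [0.03, -0.8, 0],
    [0.03, -1, 0],
    [0.03, -1, 0],
    [0.03, -1, 0],
    [0.03, -1, 0],
    [0.03, -1, 0],
    [0.03, -1, 0],
  ],
  dr=[
    [0, 0, 0],
    [0, 0, 0],
    [0, 0, 0],
    [0, 0, 0],
    [0, 0, 0],
    [0, 0, 0],
    [0, 0, 0],
    [0, 0, 0],
    [0, 0, 0],
    [0, 0, 0],
  ],
  claw=[0, 0, 0, 0, 0, 0, 0, 0, 0, 0],
)

```text
time_s: 9.75
tcp_pos: [0.4895, 0.2885, 0.2005]
eef_rot: [180.0, 0.0, 0.0]
contact_force: [-0.4, 0.2, -0.9]
gripper_width: 0.0007
gripper_force: 0.0
```

```bash
python3 look.py w3
```

```text
[0.48946908 0.2885443  0.20053479] [-0.36757534  0.17110515 -0.86688671] 9.75
[ 618    6   22   96 1502] ztop 0.0364 minmax [0.5602 0.019  0.0326] [0.6293 0.0745 0.0972] circ ((0.5928859710693359, 0.052026715129613876), 0.038592759519815445)
[ 284  159   52   53 1898] ztop 0.0476 minmax [0.4658 0.2758 0.0444] [0.51   0.3195 0.0484] circ ((0.48792535066604614, 0.2972516715526581), 0.02379915863275528)
[ 563  170   66   53 2407] ztop 0.0475 minmax [0.4557 0.0183 0.0438] [0.4994 0.0629 0.0485] circ ((0.4768444299697876, 0.04065671190619469), 0.024457959458231926)
```

View pics/w3.png

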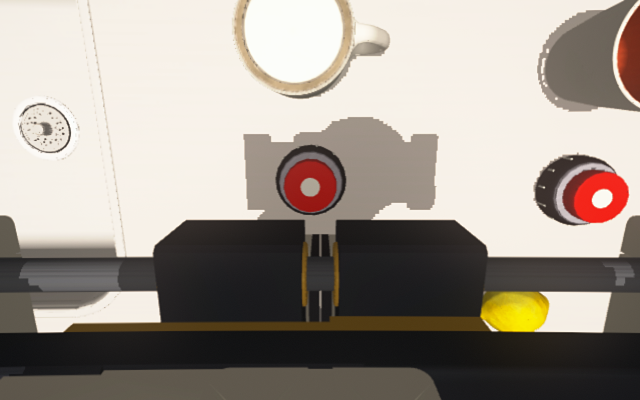

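The green cap measures 8 mm lower, so it is down. The picture shows the striped mug at (295,40) with its red cap at (310,185), and I press that one next.

Request:
jog_arm(
  travel=[
    [-0.003, -0.018, 0.1],
    [-0.003, -0.018, 0.2],
    [-0.003, -0.018, 0.25],
    [-0.003, -0.018, 0.28],
    [-0.003, -0.018, 0.28],
    [-0.003, -0.018, 0.28],
    [-0.003, -0.018, 0.28],
    [-0.003, -0.018, 0.28],
    [-0.003, -0.018, 0.28],
    [-0.003, -0.018, 0.28],
  ],
  dr=[
    [0, 0, 0],
    [0, 0, 0],
    [0, 0, 0],
    [0, 0, 0],
    [0, 0, 0],
    [0, 0, 0],
    [0, 0, 0],
    [0, 0, 0],
    [0, 0, 0],
    [0, 0, 0],
  ],
  claw=[0, 0, 0, 0, 0, 0, 0, 0, 0, 0],
)

```text
time_s: 11.05
tcp_pos: [0.4883, 0.2976, 0.0612]
eef_rot: [-180.0, -0.0, -0.0]
contact_force: [-0.4, -0.1, -0.4]
gripper_width: 0.0002
gripper_force: 0.0
```

Request:
jog_arm(
  travel=[
    [0, 0, 0.01],
    [0, 0, 0.02],
    [0, 0, 0.025],
    [0, 0, 0.03],
    [0, 0, 0.034],
    [0, 0, 0.037],
    [0, 0, 0.04],
    [0, 0, 0.041],
    [0, 0, 0.042],
    [0, 0, 0.042],
  ],
  dr=[
    [0, 0, 0],
    [0, 0, 0],
    [0, 0, 0],
    [0, 0, 0],
    [0, 0, 0],
    [0, 0, 0],
    [0, 0, 0],
    [0, 0, 0],
    [0, 0, 0],
    [0, 0, 0],
  ],
  claw=[0, 0, 0, 0, 0, 0, 0, 0, 0, 0],
)

```text
time_s: 12.3
tcp_pos: [0.4883, 0.2974, 0.04]
eef_rot: [180.0, 0.0, -0.0]
contact_force: [-2.0, -1.1, 2.6]
gripper_width: 0.0003
gripper_force: 1.3
```

Request:
jog_arm(
  travel=[
    [0, 0, 0.001],
    [0, 0, 0.002],
    [0, 0, 0.003],
    [0, 0, 0.004],
    [0, 0, 0.005],
    [0, 0, 0.006],
    [0, 0, 0.007],
    [0, 0, 0.008],
    [0, 0, 0.008],
    [0, 0, 0.008],
  ],
  dr=[
    [0, 0, 0],
    [0, 0, 0],
    [0, 0, 0],
    [0, 0, 0],
    [0, 0, 0],
    [0, 0, 0],
    [0, 0, 0],
    [0, 0, 0],
    [0, 0, 0],
    [0, 0, 0],
  ],
  claw=[0, 0, 0, 0, 0, 0, 0, 0, 0, 0],
)

```text
time_s: 13.55
tcp_pos: [0.4883, 0.2974, 0.0363]
eef_rot: [180.0, -0.0, -0.0]
contact_force: [-3.2, -2.5, 6.2]
gripper_width: 0.0006
gripper_force: 3.1
```

Request:
jog_arm(
  travel=[
    [0, 0, -0.03],
    [0, 0, -0.1],
    [0, 0, -0.2],
    [0, 0, -0.3],
    [0, 0, -0.33],
    [0, 0, -0.33],
    [0, 0, -0.33],
    [0, 0, -0.33],
    [0, 0, -0.33],
    [0, 0, -0.33],
  ],
  dr=[
    [0, 0, 0],
    [0, 0, 0],
    [0, 0, 0],
    [0, 0, 0],
    [0, 0, 0],
    [0, 0, 0],
    [0, 0, 0],
    [0, 0, 0],
    [0, 0, 0],
    [0, 0, 0],
  ],
  claw=[0, 0, 0, 0, 0, 0, 0, 0, 0, 0],
)

```text
time_s: 14.8
tcp_pos: [0.4883, 0.2974, 0.2005]
eef_rot: [180.0, 0.0, -0.0]
contact_force: [-0.1, -0.0, -0.2]
gripper_width: 0.0002
gripper_force: 0.0
```

```bash
python3 look.py w4
```

```text
[0.48826934 0.29739877 0.20051268] [-0.08676298 -0.00695088 -0.24674384] 14.8
[631  25   9  62 358] ztop 0.022 minmax [0.5708 0.0175 0.0181] [0.6191 0.0853 0.0971] circ ((0.5925681591033936, 0.053277239203453064), 0.03680301457643509)
[ 294  157   52   52 1801] ztop 0.0396 minmax [0.4656 0.2754 0.0363] [0.5097 0.3191 0.0403] circ ((0.4874027371406555, 0.297536164522171), 0.02372027561068535)
[ 573  168   67   54 2449] ztop 0.0475 minmax [0.4557 0.0186 0.0439] [0.4998 0.0627 0.0484] circ ((0.4767478108406067, 0.040468841791152954), 0.02450489066541195)
```

The striped cap is down too. Orange comes next, at (0.477, 0.0395).

Request:
jog_arm(
  travel=[
    [-0.022, 0.12, 0],
    [-0.022, 0.24, 0],
    [-0.022, 0.36, 0],
    [-0.022, 0.48, 0],
    [-0.022, 0.516, 0],
    [-0.022, 0.516, 0],
    [-0.022, 0.516, 0],
    [-0.022, 0.516, 0.1],
    [-0.022, 0.516, 0.2],
    [-0.022, 0.516, 0.2],
  ],
  dr=[
    [0, 0, 0],
    [0, 0, 0],
    [0, 0, 0],
    [0, 0, 0],
    [0, 0, 0],
    [0, 0, 0],
    [0, 0, 0],
    [0, 0, 0],
    [0, 0, 0],
    [0, 0, 0],
  ],
  claw=[0, 0, 0, 0, 0, 0, 0, 0, 0, 0],
)

```text
time_s: 16.1
tcp_pos: [0.475, 0.0395, 0.0983]
eef_rot: [179.8, 0.4, 0.1]
contact_force: [0.2, -0.2, 0.1]
gripper_width: 0.0005
gripper_force: 0.0
```

```bash
python3 look.py w5
```

```text
[0.47496542 0.03950717 0.09826127] [ 0.19667411 -0.1890753   0.10180573] 16.1
[ 199    0  201   79 8643] ztop 0.0897 minmax [0.5527 0.0086 0.0859] [0.5828 0.0873 0.0982] circ ((0.5811581015586853, 0.04778115823864937), 0.03992222622036934)
[ 282  173   77   77 2833] ztop 0.0476 minmax [0.4635 0.0174 0.0441] [0.5006 0.0614 0.1072] circ ((0.4834311604499817, 0.037805624306201935), 0.02955249324440956)
```

Request:
jog_arm(
  travel=[
    [0, 0, 0.03],
    [0, 0, 0.06],
    [0, 0, 0.075],
    [0, 0, 0.08],
    [0, 0, 0.09],
    [0, 0, 0.1],
    [0, 0, 0.105],
    [0, 0, 0.105],
    [0, 0, 0.105],
    [0, 0, 0.105],
  ],
  dr=[
    [0, 0, 0],
    [0, 0, 0],
    [0, 0, 0],
    [0, 0, 0],
    [0, 0, 0],
    [0, 0, 0],
    [0, 0, 0],
    [0, 0, 0],
    [0, 0, 0],
    [0, 0, 0],
  ],
  claw=[0, 0, 0, 0, 0, 0, 0, 0, 0, 0],
)

```text
time_s: 17.4
tcp_pos: [0.4774, 0.0395, 0.0487]
eef_rot: [-180.0, -0.0, -0.0]
contact_force: [-1.1, 0.5, -0.2]
gripper_width: 0.0011
gripper_force: 0.0
```

Moving from 0.0487 to 0.0363 takes 12.4 mm, about 0.025.

Request:
jog_arm(
  travel=[
    [0, 0, 0.004],
    [0, 0, 0.008],
    [0, 0, 0.012],
    [0, 0, 0.015],
    [0, 0, 0.018],
    [0, 0, 0.02],
    [0, 0, 0.022],
    [0, 0, 0.024],
    [0, 0, 0.025],
    [0, 0, 0.025],
  ],
  dr=[
    [0, 0, 0],
    [0, 0, 0],
    [0, 0, 0],
    [0, 0, 0],
    [0, 0, 0],
    [0, 0, 0],
    [0, 0, 0],
    [0, 0, 0],
    [0, 0, 0],
    [0, 0, 0],
  ],
  claw=[0, 0, 0, 0, 0, 0, 0, 0, 0, 0],
)

```text
time_s: 18.65
tcp_pos: [0.4775, 0.0396, 0.0363]
eef_rot: [-180.0, -0.0, 0.0]
contact_force: [-0.7, 1.7, 5.8]
gripper_width: 0.0006
gripper_force: 3.0
```

Request:
jog_arm(
  travel=[
    [0, 0, -0.03],
    [0, 0, -0.1],
    [0, 0, -0.2],
    [0, 0, -0.3],
    [0, 0, -0.33],
    [0, 0, -0.33],
    [0, 0, -0.33],
    [0, 0, -0.33],
    [0, 0, -0.33],
    [0, 0, -0.33],
  ],
  dr=[
    [0, 0, 0],
    [0, 0, 0],
    [0, 0, 0],
    [0, 0, 0],
    [0, 0, 0],
    [0, 0, 0],
    [0, 0, 0],
    [0, 0, 0],
    [0, 0, 0],
    [0, 0, 0],
  ],
  claw=[0, 0, 0, 0, 0, 0, 0, 0, 0, 0],
)

```text
time_s: 19.9
tcp_pos: [0.4772, 0.0395, 0.2006]
eef_rot: [180.0, 0.0, -0.0]
contact_force: [0.4, -0.3, 0.1]
gripper_width: 0.0004
gripper_force: 0.0
```

```bash
python3 look.py w6
```

```text
[0.47719333 0.03945619 0.20061542] [ 0.37717813 -0.3030416   0.07298355] 19.9
[ 244    0  127   94 8292] ztop 0.0859 minmax [0.5529 0.0065 0.0821] [0.6131 0.0894 0.0976] circ ((0.5939717292785645, 0.047949302941560745), 0.042265500873327255)
[   3  144   61   53 2174] ztop 0.0395 minmax [0.4653 0.2738 0.0357] [0.5092 0.3182 0.0402] circ ((0.4873952865600586, 0.2964455485343933), 0.024401044473052025)
[ 294  156   52   52 1801] ztop 0.0396 minmax [0.4551 0.0175 0.0365] [0.4995 0.0612 0.0403] circ ((0.4769141376018524, 0.039722949266433716), 0.024030767381191254)
[ 565  159   59   52 2061] ztop 0.0395 minmax [ 0.4526 -0.2312  0.0359] [ 0.4971 -0.187   0.0403] circ ((0.47439730167388916, -0.20938043296337128), 0.02453446015715599)
```

All three caps are down and in place.

```bash
python3 -c "
from plant import r
print(r.close_job())"
```

```text
the job is handed in; nothing more can be done
None
```

I started the three timers in the order green, striped, orange-inside. Each cap measured about 8 mm lower afterwards, with about 6 N read at the end of each press. The caps had not moved by more than about 1 mm, and the job was handed in at about 20 s; it returned no verdict.

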